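# Check the stall's dial scale by pressing a pan corner

## Robot

A 6-joint arm with a two-finger parallel gripper is mounted at the origin on the work surface. World frame = base frame: x ahead of the robot, y to its left, z up, the work surface at z = 0. Lengths are in m, angles in rad, forces in N, time in s.
With the tool pointing down it reaches from about 0.35 to 0.775 m from the base axis. Payload 5.5 kg.
Tool frame: the origin (TCP) lies midway between the tips of the shut fingers; the grasp point (between the pads) lies grasp_offset behind it (grasp_offset is the distance from the TCP to the grasp point, in m); z points along the fingers, y is the line along which they close (so a half turn about z gives the same grasp; the last joint's range is limited). The gripper opens to 85 mm and grips with 20 to 120 N. Pads are 22 mm wide; open, the fingers measure 114 mm over their backs; the gripper's body (76 mm by 85 mm) begins 54 mm behind the grasp point. The pads swing forward as they close: fully open they stand 13 mm farther back than shut.
Start: joints at [1.033, 0.313, 0.046, 1.304, 0, 1.431], TCP at [0.223, 0.53, 0.231] pointing down, gripper open.
Joint ranges: [-2.76, 2.76], [-0.86, 1.69], [-1.03, 1.26], [-2.2, 2.34], [-1.47, 1.5], [-3.14, 3.14]. Speed limits (rad/s): [2.57, 2.57, 3.14, 3.14, 3.14, 3.14].

## Interface

Orientations are given as a unit quaternion [w, x, y, z].
In Python, from workcell import * gives the robot as it stands.
- The arm moves only by the tool step_arm, never from a script. Its argument "deltas" is a list of rows, each a list of 7 numbers: the shift along the world's x, y, z in mm, then the turn, a rotation vector about the world's x, y, z in degrees, then the gripper's target within -1 to 1 (fully open at 1, half-way at 0, shut at -1). A call has 1 to 5 rows; each row shifts and turns the commanded pose from where the row before left it; what a row does not reach is not made up. A row lasts 1/10 s, in which the tool goes at most 50 mm and 8.59 degrees, less where a joint would pass 70% of its speed; a pose out of reach is approached as far as the arm can. A call is refused whole if a number of a shift passes 50 or a number of a turn 8.59, either way. A call with a gripper value outside its range is refused whole. The fingers move at their own pace and stop on an object; "newtons" is the grip in N (left out, the last holds). Time passes only in rows, so rows that do not move let the fingers close. It gives the time, the measured TCP pose, the force, the opening and the grip force at its end, in the units of the state.
- get_state(): the state, without advancing time (a new reading comes with each control period).
- read_camera(name): name is "scene" or "top" or "wrist"; returns a dict with "image" (400x640x3 uint8, red, green, blue), "z_map" (400x640 float32, m along the optical axis (not along the pixel's ray), 0 where there is no reading), "K" (3x3 intrinsics, pixels), "dist_coeffs" ([k1, k2, p1, p2, k3] as OpenCV has them; the pictures are not rectified), "world_from_camera" (4x4, takes a point from camera to world coordinates). Camera axes: x right, y down, z forward; pixel columns grow to the right and rows downward; lengths in m; the calibration is good to about 2 mm. A picture is of the moment at which its call begins.
- hand_in(): hands the job in; it is judged then, once.
The state is a dict: "clock": time; "joint_pos": joint angles; "qvel": joint speeds; "tau": joint torques, N m; "tcp_pos": TCP position; "orientation": TCP orientation; "wrist_force": force on the tool from outside, world axes, zero at the start; "ft_torque": the same for the moment, N m; "finger_gap": finger opening in m; "grip_force": force on a finger pad.
Only numpy, scipy, OpenCV 4.12 (cv2) and the standard library are available. Lean on these libraries where they do the work, as an engineer would, in place of code of your own. Each camera call takes 0.05 s, during which the arm holds its last target. There are 200 camera calls.

## Task

Do the opening check of the dial scale: with your fingertips press down on one of the two back corners of its empty pan (the corners away from the dial) until the black needle points at the red marker, without swinging it well past the marker, and keep it on the marker for about a second. Then let go so that the pan comes up and the needle goes back to zero. Only press - do not pull up the pan, turn the red marker, or shift anything else on the counter.

Things in the scene. Friction and masses are not known exactly. Their poses are not given: they have to be found in the camera images.
- scale: the counter dial scale, fixed to the counter: a teal wedge housing 303 mm long (x), 186 mm wide (y), 105 mm high under the pan; its front slopes down 30 degrees and carries the round dial. Origin on the counter under the pan's centre; its x axis points from the pan to the dial (customer side), y to the left of that, z up
- dial_centre (a point): the middle of the white dial (148 mm across the rim), 146 mm ahead of the scale's origin along its x; the z axis points out of the dial
- pan (a joint): how far the pan is down, in m: 0 unloaded, 0.028 at the bottom stop (2 kg). Square stainless pan, 170 x 170 x 6 mm, centred over the scale's origin, sides along its x and y, flat top 145 mm above the counter when unloaded. Stays level wherever pressed; spring-backed: 0.70 N per mm (20 N at the bottom), damped, springs back to 0 when let go
- needle (a joint): the black needle's angle in rad, geared to the pan: 0 when the scale is unloaded, grows clockwise as seen facing the dial, 3.665 (210 degrees) at 2 kg, 0.131 rad (7.5 degrees) per mm of pan travel
- marker (a joint): the red marker hand's angle on the same dial and in the same sense as the needle, in rad (needle equal to marker = needle on the marker). Set somewhere between 1.0 and 2.9; it stays where it is unless its little red knob in the middle of the dial is turned
- needle_tip (a point): the tip of the black needle, 52 mm from the dial's centre
- marker_tip (a point): the point of the red marker hand that the needle's tip meets, 52 mm from the dial's centre; the red block lies just outside it, at the rim
- back_left (a point): on the pan's top surface, 27 mm in from both edges at one of its two back corners (away from the dial): 58 mm behind the pan's centre along the scale's x and 58 mm to +y. It goes down with the pan. The corner area is 60 x 60 mm
- back_right (a point): the same point at the pan's other back corner, 58 mm to -y of the pan's centre
- coconut0: a trimmed green coconut, 122 mm across and 124 mm tall, white cut top; loose, origin at the centre of its underside
- coconut1: a trimmed olive coconut, 130 mm across and 131 mm tall, white cut top; loose, origin at the centre of its underside
- coconut2: a trimmed brown coconut, 116 mm across and 118 mm tall, white cut top; loose, origin at the centre of its underside
- coconut3: a trimmed green coconut, 126 mm across and 128 mm tall, white cut top; loose, origin at the centre of its underside
- bottle: a white bottle with a dark brown cap, 72 mm across and 233 mm tall; loose, origin at the centre of its underside
- straw_jar: a glass jar of white drinking straws, jar 72 mm across and 100 mm tall, straws up to about 185 mm; loose, origin at the centre of its underside
- mug: a steel mug, 76 mm across and 85 mm tall, with a side handle; loose, origin at the centre of its underside
- half_shell: an empty brown half coconut shell, mouth up, 106 mm across and 50 mm tall; loose, origin at the centre of its underside

How it is judged:
On the way:
1. fingers pressing a back corner area of the pan (pan_c0 left or pan_c1 right, 60 x 60 mm) keep the needle tip within 11 mm (12 degrees) of the red marker for 0.5 s (distance between needle_tip and marker_tip below 0.011 m and (contact force between the fingers and pan_c0 above 1 N or contact force between the fingers and pan_c1 above 1 N)), for 0.5 s.
At the end, for the whole second after the job is handed in: The pan is let go and still, the needle is back within 0.12 rad (7 degrees) of zero, the red marker's tip is within 6 mm of where it was, and every loose thing is within 20 mm of where it stood (value of joint needle between -0.12 and 0.12 rad and velocity of joint pan between -0.005 and 0.005 m/s and distance of marker_tip from where it was at the start of the episode below 0.006 m and distance of each of coconut0, coconut1, coconut2, coconut3, bottle, straw_jar, mug, half_shell from where it was at the start of the episode below 0.02 m); the robot touches nothing.
It fails at once if the needle swings more than 25 degrees past the red marker (y of needle_tip in the frame of marker_tip below -0.022 m).
It fails at once if the pan is pulled up more than 3 mm above its rest (value of joint pan below -0.003 m).
It fails at once if the red marker is turned (distance of marker_tip from where it was at the start of the episode above 0.006 m).
It fails at once if a loose thing on the counter is shifted or lifted by more than 20 mm (distance of any of coconut0, coconut1, coconut2, coconut3, bottle, straw_jar, mug, half_shell from where it was at the start of the episode above 0.02 m).
It also fails if it takes over 35 s, if anything falls off the work surface, if the arm or the gripper's body presses on something with over 40 N, if the wrist force passes 120 N, or if a joint passes its speed limit or range.

## Working session

There is one attempt and no reset: what is moved stays moved. The work goes in short steps, Python scripts to look and compute and a tool call to move; the robot and the scene stay as the last step left them, time stands still between calls to the robot, and variables do not carry over. Pictures are saved under pics/ and viewed, at most 10 in all, crops included, and the job is handed in when it is done.

Besides the shell and the picture viewer there is one more tool, called after "Request:" by a JSON object that holds its "fn" and its "kwargs". step_arm: Moves the arm, as the interface text tells. Its arguments: {"type":"object","properties":{"deltas":{"type":"array","items":{"type":"array","items":{"type":"number"}}},"newtons":{"type":"number"}},"required":["deltas"]}

```bash
mkdir -p pics
cat > h.py <<'E'
from workcell import *
import numpy as np, cv2
def snap(cam,fn):
    r=read_camera(cam); cv2.imwrite('pics/'+fn,cv2.cvtColor(r['image'],cv2.COLOR_RGB2BGR))
    np.savez('pics/'+fn[:-4]+'.npz',**{k:np.array(v) for k,v in r.items()}); return r
def pts(r,uv,z=None):
    uv=np.array(uv,float).reshape(-1,1,2)
    n=cv2.undistortPoints(uv,r['K'],r['dist_coeffs'])[:,0]
    T=r['world_from_camera']
    d=np.c_[n,np.ones(len(n))]
    if z is None:
        zz=np.array([r['z_map'][int(v),int(u)] for u,v in uv[:,0]])
        p=d*zz[:,None]; return p@T[:3,:3].T+T[:3,3]
    w=d@T[:3,:3].T; s=(z-T[2,3])/w[:,2]; return T[:3,3]+w*s[:,None]
E
python3 - <<'E'
from h import *
for c in ('scene','top'):
    r=snap(c,c+'0.png'); print(np.round(r['world_from_camera'],3))
s=get_state(); print(s['clock'],s['tcp_pos'],s['orientation'],s['finger_gap'])
E
```

```text
[[-0.184  0.606 -0.774  1.515]
 [ 0.983  0.097 -0.158  0.192]
 [-0.021 -0.789 -0.614  0.863]
 [ 0.     0.     0.     1.   ]]
[[-0.008 -0.983  0.185  0.317]
 [-1.     0.01   0.006  0.003]
 [-0.008 -0.185 -0.983  1.255]
 [ 0.     0.     0.     1.   ]]
0.1 [0.22252862 0.52971491 0.23051288] [-2.63820112e-04  1.97593235e-01  9.80283771e-01 -7.56670535e-04] 0.0854659475913484
```

View pics/top0.png

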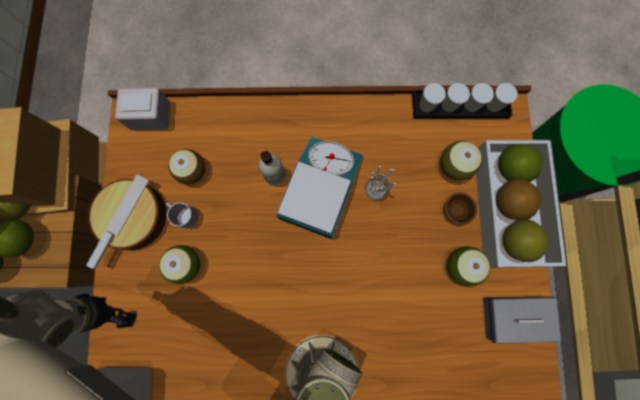

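View pics/scene0.png

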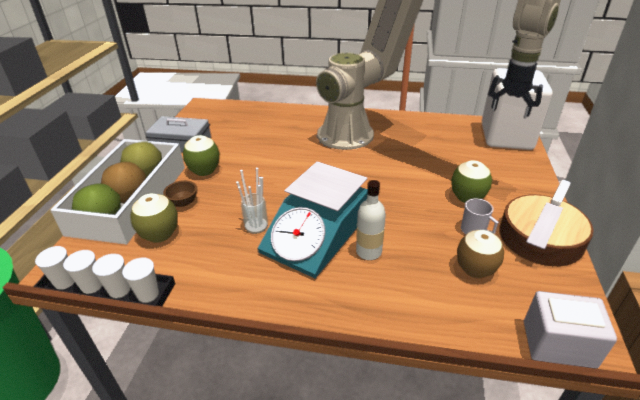

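The top view shows the pan around (315,198) and the dial at (331,158), with the bottle at (270,168) and the straw jar at (378,185). In the scene view the needle points left to (275,232) and the red marker points up-right to (309,214), with the dial centre near (297,233). Next I'll measure the pan and the marker angle.

Run:
```python
from h import *
r=dict(np.load('pics/top0.npz'))
vv,uu=np.mgrid[120:260,255:400]; uv=np.c_[uu.ravel(),vv.ravel()]
P=pts(r,uv)
m=(abs(P[:,2]-.145)<.008)
mask=np.zeros((400,640),np.uint8); mask[uv[m,1],uv[m,0]]=1
mask=cv2.morphologyEx(mask,cv2.MORPH_OPEN,np.ones((5,5)))
n,l,st,_=cv2.connectedComponentsWithStats(mask); k=1+st[1:,4].argmax()
q=np.argwhere(l==k)[:,::-1]; Q=pts(r,q); print(np.median(Q[:,2]))
rect=cv2.minAreaRect((Q[:,:2]*1000).astype(np.float32)); print(rect, cv2.boxPoints(rect).round())
c=np.array(rect[0])/1000
print('dial px top',pts(r,[(331,158)]))
s=dict(np.load('pics/scene0.npz'))
D=pts(s,[(297,233)])[0]; print('dial scene',D)
x=D[:2]-c; print(np.linalg.norm(x)); 
a=np.deg2rad(rect[2]); cand=[a+i*np.pi/2 for i in range(4)]
yaw=max(cand,key=lambda t:np.cos(t)*x[0]+np.sin(t)*x[1]); print('yaw',np.rad2deg(yaw))
X=np.array([np.cos(yaw),np.sin(yaw)]);Y=np.array([-X[1],X[0]])
for n_,sg in(('left',1),('right',-1)): print(n_,c-.058*X+sg*.058*Y)
# rectify dial
X3=np.r_[X,0];Y3=np.r_[Y,0];Z=np.array([0,0,1.])
down=np.cos(np.pi/6)*X3-.5*Z   # down slope
T=s['world_from_camera'];Ti=np.linalg.inv(T)
g=np.linspace(-.08,.08,500); U,V=np.meshgrid(g,g) # U right as seen facing = +Y ; V down
W=D+U[...,None]*Y3+V[...,None]*down
C=W.reshape(-1,3)@Ti[:3,:3].T+Ti[:3,3]
p,_=cv2.projectPoints(C,np.zeros(3),np.zeros(3),s['K'],s['dist_coeffs']); p=p.reshape(500,500,2).astype(np.float32)
im=cv2.remap(cv2.cvtColor(s['image'],cv2.COLOR_RGB2BGR),p[...,0],p[...,1],cv2.INTER_CUBIC); cv2.imwrite('pics/dial.png',im)
np.savez('geo.npz',c=c,yaw=yaw,D=D)
# loose things near
t=[('bottle',(266,157)),('jar',(378,185))]
for n_,u in t: print(n_,pts(r,[u]))
```

```text
0.14492715225084396
((533.7618408203125, 18.779815673828125), (170.7496795654297, 170.37828063964844), 68.64303588867188) [[423. -30.]
 [582. -92.]
 [644.  67.]
 [486. 129.]]
dial px top [[ 0.66959549 -0.03654159  0.08318562]]
dial scene [ 0.68535113 -0.03516404  0.08581993]
0.1609013752626143
yaw 338.6430358886719
left [0.50086701 0.09391922]
right [ 0.45862244 -0.01411502]
bottle [[0.6295971  0.15107236 0.23253648]]
jar [[ 0.59545391 -0.1956012   0.01079358]]
```

View pics/dial.png

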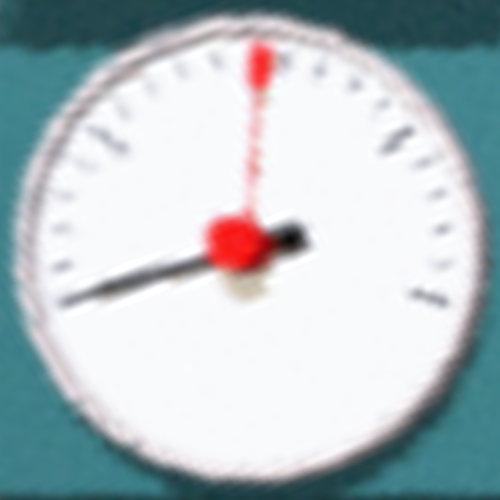

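The marker line runs from (249,215) to (258,80), about 3–4° right of up. The needle tip at (63,301) is about 15.5° below left. So the marker is about 108° (1.89 rad) from zero, which is about 14.4 mm of pan travel. I'll press the back right corner at (0.459, -0.014).

Request:
{"fn": "step_arm", "kwargs": {"deltas": [[10, -22, 2, 0, 0, 0, -1], [20, -45, 2, 0, 0, 0, -1], [20, -45, 0, 0, 0, 0, -1], [20, -45, 0, 0, 0, 0, -1], [20, -45, 0, 0, 0, 0, -1]], "newtons": 30}}

```text
clock: 0.6
tcp_pos: [0.3128, 0.3264, 0.2349]
orientation: [-0.0, 0.197, 0.98, -0.0]
wrist_force: [0.6, -0.1, 0.3]
finger_gap: 0.0124
grip_force: 0.0
```

Request:
{"fn": "step_arm", "kwargs": {"deltas": [[20, -45, 0, 0, 0, 0, -1], [20, -45, 0, 0, 0, 0, -1], [20, -45, 0, 0, 0, 0, -1], [20, -45, 0, 0, 0, 0, -1], [20, -45, 0, 0, 0, 0, -1]]}}

```text
clock: 1.1
tcp_pos: [0.4129, 0.1012, 0.2352]
orientation: [0.0, 0.198, 0.98, 0.0]
wrist_force: [0.1, 1.2, 0.3]
finger_gap: -0.0001
grip_force: 0.0
```

Request:
{"fn": "step_arm", "kwargs": {"deltas": [[20, -45, -5, 0, 0, 0, -1], [20, -45, -5, 0, 0, 0, -1], [5, -25, -5, 0, 0, 0, -1], [0, 0, 0, 0, 0, 0, -1], [0, 0, 0, 0, 0, 0, -1]]}}

```text
clock: 1.6
tcp_pos: [0.4572, -0.0121, 0.2198]
orientation: [-0.001, 0.198, 0.98, 0.0]
wrist_force: [-0.1, 0.9, -0.3]
finger_gap: -0.0001
grip_force: 0.0
```

Request:
{"fn": "step_arm", "kwargs": {"deltas": [[1, -2, -25, 0, 0, 0, -1], [0, 0, -25, 0, 0, 0, -1], [0, 0, -12, 0, 0, 0, -1], [0, 0, -3, 0, 0, 0, -1], [0, 0, 0, 0, 0, 0, -1]]}}

```text
clock: 2.1
tcp_pos: [0.4586, -0.0131, 0.1556]
orientation: [-0.0, 0.197, 0.98, 0.0]
wrist_force: [-0.4, 0.8, -0.1]
finger_gap: -0.0
grip_force: 0.0
```

Request:
{"fn": "step_arm", "kwargs": {"deltas": [[0, 0, -5, 0, 0, 0, -1], [0, 0, -5, 0, 0, 0, -1], [0, 0, -4, 0, 0, 0, -1], [0, 0, -3, 0, 0, 0, -1], [0, 0, 0, 0, 0, 0, -1]]}}

```text
clock: 2.6
tcp_pos: [0.4594, -0.0139, 0.1386]
orientation: [0.001, 0.198, 0.98, 0.0]
wrist_force: [0.8, 1.0, 5.4]
finger_gap: 0.0
grip_force: 2.1
```

```bash
cat > dial.py <<'E'
from h import *
import sys
s=snap('scene',sys.argv[1]+'_s.png')
g=np.load('geo.npz'); yaw=float(g['yaw']); D=g['D']
X3=np.array([np.cos(yaw),np.sin(yaw),0]);Y3=np.array([-X3[1],X3[0],0])
down=np.cos(np.pi/6)*X3-.5*np.array([0,0,1.])
Ti=np.linalg.inv(s['world_from_camera'])
a=np.linspace(-.08,.08,500); U,V=np.meshgrid(a,a)
W=D+U[...,None]*Y3+V[...,None]*down
C=W.reshape(-1,3)@Ti[:3,:3].T+Ti[:3,3]
p,_=cv2.projectPoints(C,np.zeros(3),np.zeros(3),s['K'],s['dist_coeffs']); p=p.reshape(500,500,2).astype(np.float32)
im=cv2.remap(cv2.cvtColor(s['image'],cv2.COLOR_RGB2BGR),p[...,0],p[...,1],cv2.INTER_CUBIC)
sc=cv2.resize(s['image'][140:290,200:400,::-1],(300,225))
out=np.zeros((500,800,3),np.uint8); out[:,:500]=im; out[:225,500:]=sc
cv2.imwrite('pics/'+sys.argv[1]+'.png',out)
st=get_state(); print(st['clock'],st['tcp_pos'],st['wrist_force'])
E
python3 dial.py d1
```

```text
2.65 [ 0.45946378 -0.01390057  0.13876772] [0.93957995 0.80033377 4.82678427]
```

View pics/d1.png

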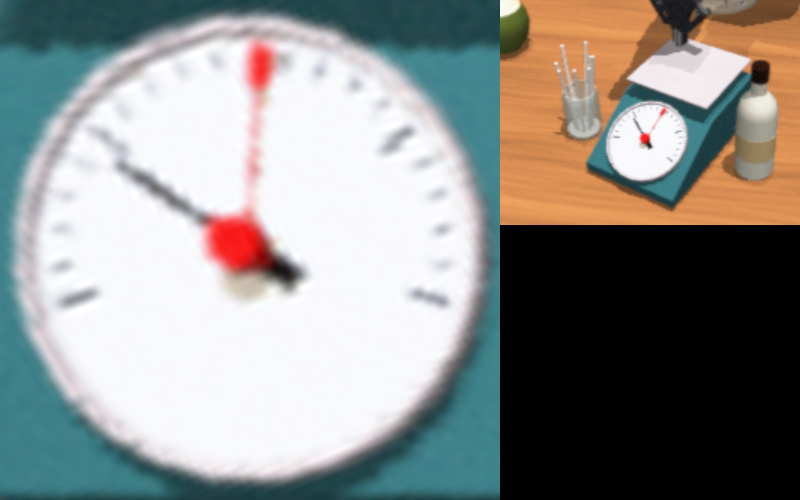

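The needle now runs from (295,278) to (115,160), about 49° from zero, which matches 6.4 mm of travel. The marker is about 59–60° further on, so I need another 8 mm, in small steps.

Request:
{"fn": "step_arm", "kwargs": {"deltas": [[0, 0, -2, 0, 0, 0, -1], [0, 0, -2, 0, 0, 0, -1], [0, 0, -2, 0, 0, 0, -1], [0, 0, -1.5, 0, 0, 0, -1], [0, 0, 0, 0, 0, 0, -1]]}}

```text
clock: 3.15
tcp_pos: [0.4595, -0.0139, 0.1318]
orientation: [0.001, 0.198, 0.98, 0.0]
wrist_force: [0.3, 1.4, 8.9]
finger_gap: -0.0001
grip_force: 4.5
```

```bash
python3 dial.py d2
```

```text
3.2 [ 0.45945732 -0.01390286  0.13187313] [-0.49270374  1.55080042  8.58694001]
```

View pics/d2.png

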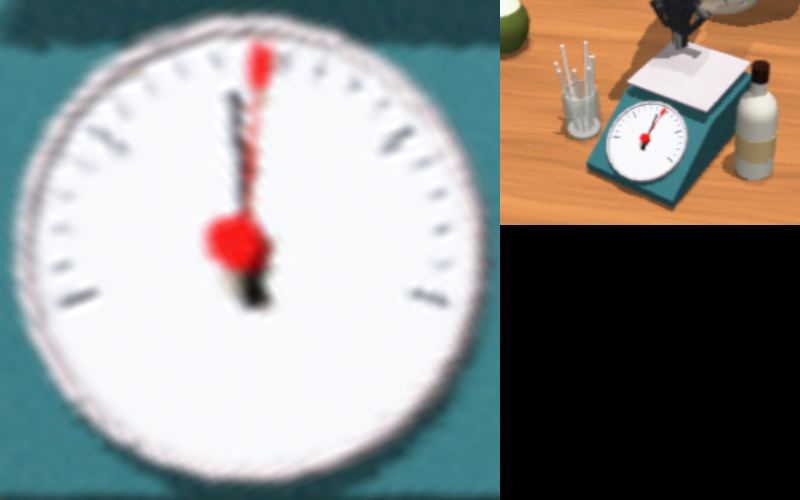

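The needle runs from (255,300) to (235,95), about 5.5° left of up, and the marker is at +3.5°. I need about 1.2 mm more, then a hold.

Request:
{"fn": "step_arm", "kwargs": {"deltas": [[0, 0, -0.7, 0, 0, 0, -1], [0, 0, -0.6, 0, 0, 0, -1], [0, 0, 0, 0, 0, 0, -1], [0, 0, 0, 0, 0, 0, -1], [0, 0, 0, 0, 0, 0, -1]]}}

```text
clock: 3.7
tcp_pos: [0.4595, -0.0139, 0.1308]
orientation: [0.001, 0.198, 0.98, 0.0]
wrist_force: [-1.0, 1.0, 9.8]
finger_gap: -0.0
grip_force: 4.9
```

```bash
python3 dial.py d3
```

```text
3.75 [ 0.45947392 -0.01391838  0.13075802] [-1.37818194  1.94568731 10.0297984 ]
```

View pics/d3.png

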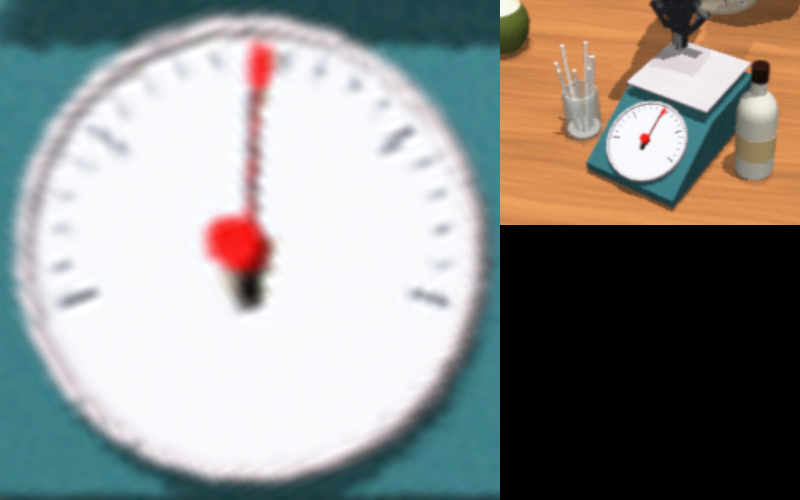

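The needle lies along the marker, from (250,215) to (257,90). I'll hold it for 1 s, then release gently.

Request:
{"fn": "step_arm", "kwargs": {"deltas": [[0, 0, -0.2, 0, 0, 0, -1], [0, 0, 0, 0, 0, 0, -1], [0, 0, 0, 0, 0, 0, -1], [0, 0, 0, 0, 0, 0, -1], [0, 0, 0, 0, 0, 0, -1]]}}

```text
clock: 4.25
tcp_pos: [0.4595, -0.0139, 0.1306]
orientation: [0.001, 0.198, 0.98, 0.0]
wrist_force: [-1.3, 1.1, 10.3]
finger_gap: -0.0
grip_force: 5.0
```

Request:
{"fn": "step_arm", "kwargs": {"deltas": [[0, 0, 0, 0, 0, 0, -1], [0, 0, 0, 0, 0, 0, -1], [0, 0, 0, 0, 0, 0, -1], [0, 0, 0, 0, 0, 0, -1], [0, 0, 0, 0, 0, 0, -1]]}}

```text
clock: 4.75
tcp_pos: [0.4595, -0.0139, 0.1306]
orientation: [0.001, 0.198, 0.98, 0.0]
wrist_force: [-0.3, 1.7, 9.7]
finger_gap: 0.0
grip_force: 5.0
```

Request:
{"fn": "step_arm", "kwargs": {"deltas": [[0, 0, 4, 0, 0, 0, -1], [0, 0, 5, 0, 0, 0, -1], [0, 0, 5, 0, 0, 0, -1], [0, 0, 6, 0, 0, 0, -1], [0, 0, 15, 0, 0, 0, -1]]}}

```text
clock: 5.25
tcp_pos: [0.4571, -0.0137, 0.1633]
orientation: [-0.002, 0.198, 0.98, -0.0]
wrist_force: [-0.0, -1.0, 0.5]
finger_gap: -0.0002
grip_force: 0.0
```

Request:
{"fn": "step_arm", "kwargs": {"deltas": [[0, 0, 25, 0, 0, 0, -1], [0, 0, 20, 0, 0, 0, -1], [0, 0, 0, 0, 0, 0, -1], [0, 0, 0, 0, 0, 0, -1], [0, 0, 0, 0, 0, 0, -1]]}}

```text
clock: 5.75
tcp_pos: [0.4579, -0.0138, 0.2081]
orientation: [-0.001, 0.198, 0.98, 0.0]
wrist_force: [0.3, 0.2, -0.2]
finger_gap: -0.0002
grip_force: 0.0
```

```bash
python3 dial.py d4
```

```text
5.8 [ 0.45781809 -0.01373264  0.20801657] [ 0.13052524 -0.36093977  0.15417854]
```

View pics/d4.png

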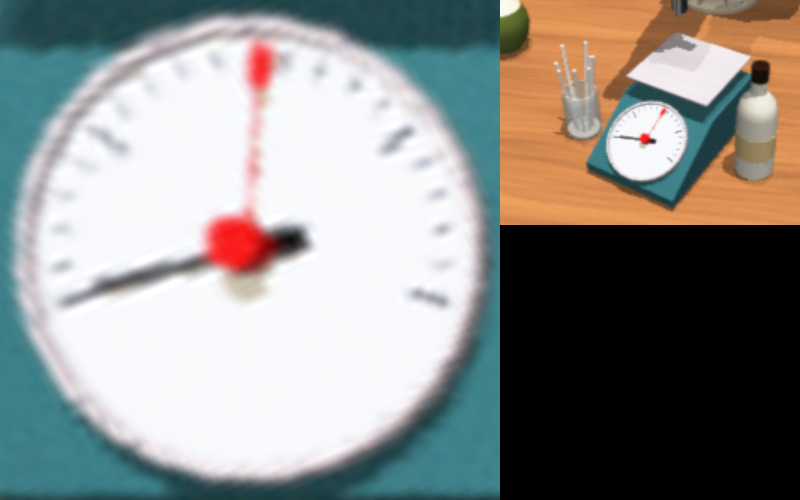

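The needle is back at zero with its tip at (63,301), the marker at (260,65) hasn't moved, and the gripper is clear of the pan.

```bash
python3 -c "
from workcell import *
print(hand_in())"
```

```text
the job is handed in; nothing more can be done
None
```

I pressed the pan's back right corner until the needle sat on the red marker, held it there for over a second and let go; the needle returned to zero with the marker unmoved, and I handed the job in (no verdict was returned).

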